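# Roll the clamp keys of a leather jig flush

## Task

Take the sprung hand roller off its wooden rack and roll it along the clamp jig in one smooth sweep, starting at the end with the pull bow, with light steady pressure (its spring partly pressed in, never bottomed), so that all seven steel keys end flush with the frame. Press the keys with the roller only, not with the gripper, then hang the roller back on the rack as it was and let go; leave the other things on the bench where they are.

Things in the scene. Friction and masses are not known exactly. Their poses are not given: they have to be found in the camera images.
- jig: Clamp jig, fixed: grey steel frame 220 long (its x) x 84 wide (y), flat top 40 above the bench. Origin: centre of its underside; z up. In a slot along the top (x -63 to 63, y -16 to 16) lie seven bright steel keys 17 x 32, centres at x = -54, -36, -18, 0, 18, 36, 54. Grey rails flank the slot at top height. A low steel pull bow sticks out at the -x end only (to x = -143), below the top.
- land (a point): Point on the jig's flat grey top at its pull-bow end (jig x = -92, y = 0, 40 above the bench): the middle of the bare land, 47 long, before the first key, where the roller can be set down. Axes as the jig's; the sweep goes along +x. The land at the other end is alike (jig x = 63 to 110).
- rack: Wooden rack, fixed: base 90 (x) x 150 (y), two uprights 78 apart in y with seats 81 above the bench, each 25 wide. Lips 10 high, 38 apart in x, keep the cross-bar (22 wide) on the seats. Origin: centre of its underside; z up. The hand roller hangs centred on it, axes parallel to the rack's, its lowest point 15 and the middle of its handle 119 above the bench.
- grip (a point): Middle of the hand roller's dark wooden handle, an upright block 24 (x) x 60 (y) x 52 high, to be gripped across the 24. Axes: x rolling direction, y along the axle, z up. Below it an aluminium cross-bar 120 (y) x 22 x 12, top 26 and underside 38 below this point, then a steel fork 66 wide with a free-turning black roller, 36 across and 50 wide. In all 0.41 kg (0.3 to 0.5).
- foot (a point): Lowest point of the hand roller while its spring is free, 104 below point grip; same axes. The fork slides up into the handle against a spring: about 4 N to start, 0.5 N more per mm, 14 mm of travel to the hard stop (11 N). Pressed in by 3 to 10 mm is right.
- key1 (a joint): How far key 1 (counted from the pull-bow end, at jig x = -54 mm) stands proud of the frame's top face, m; 0 is flush (lower stop). Moves only straight up and down, held by about 3 N of friction, and stays where it is left.
- key2 (a joint): How far key 2 (counted from the pull-bow end, at jig x = -36 mm) stands proud of the frame's top face, m; 0 is flush (lower stop). Moves only straight up and down, held by about 3 N of friction, and stays where it is left.
- key3 (a joint): How far key 3 (counted from the pull-bow end, at jig x = -18 mm) stands proud of the frame's top face, m; 0 is flush (lower stop). Moves only straight up and down, held by about 3 N of friction, and stays where it is left.
- key4 (a joint): How far key 4 (counted from the pull-bow end, at jig x = 0 mm) stands proud of the frame's top face, m; 0 is flush (lower stop). Moves only straight up and down, held by about 3 N of friction, and stays where it is left.
- key5 (a joint): How far key 5 (counted from the pull-bow end, at jig x = 18 mm) stands proud of the frame's top face, m; 0 is flush (lower stop). Moves only straight up and down, held by about 3 N of friction, and stays where it is left.
- key6 (a joint): How far key 6 (counted from the pull-bow end, at jig x = 36 mm) stands proud of the frame's top face, m; 0 is flush (lower stop). Moves only straight up and down, held by about 3 N of friction, and stays where it is left.
- key7 (a joint): How far key 7 (counted from the pull-bow end, at jig x = 54 mm) stands proud of the frame's top face, m; 0 is flush (lower stop). Moves only straight up and down, held by about 3 N of friction, and stays where it is left.
- spool: Bystander: grey thread spool, 42 across, 60 high, between jig and rack. Origin under its centre.
- tray: Bystander: low grey plastic tray 100 x 140 x 35, near right.
- block: Bystander: plain wooden block 50 x 120 x 30, near left.
Mind the look-alikes: they are no part of the job. Of the things that look like the part that bears grip, the larger one is meant.

How it is judged:
By the outcome, as a careful person would: the job done as asked, in the order asked, and still so for the second after the job is handed in, with the robot touching nothing.
It also fails if it takes over 61 s, if anything falls off the work surface, if the arm or the gripper's body presses on something with over 40 N, if the wrist force passes 120 N, or if a joint passes its speed limit or range.

## Robot

A 6-joint arm with a two-finger parallel gripper is mounted at the origin on the work surface. World frame = base frame: x ahead of the robot, y to its left, z up, the work surface at z = 0. Lengths are in mm, angles in rad, forces in N, time in s.
With the tool pointing down it reaches from about 275 to 1000 mm from the base axis. Payload 8.4 kg.
Tool frame: the origin (TCP) lies between the finger pads; the fingertips stand r.finger_overhang ahead of it and the grasp point (between the pads) is the TCP (r.finger_overhang is the distance from the TCP to the fingertips, in mm); z points along the fingers, y is the line along which they close (so a half turn about z gives the same grasp; the last joint's range is limited). The gripper opens to 85 mm and grips with 20 to 120 N. Pads are 22 mm wide; open, the fingers measure 114 mm over their backs; the gripper's body (76 mm by 85 mm) begins 54 mm behind the grasp point. The pads swing forward as they close: fully open they stand 13 mm farther back than shut.
Start: joints at [-1.113, 0.353, 1.633, -0, 1.155, -0.002], TCP at [277.355, -560.092, 250.281] pointing down, gripper open.
Joint ranges: [-2.63, 2.63], [-0.92, 2.1], [0.06, 2.66], [-1.3, 4.44], [0, 2.69], [-3.02, 3.02]. Speed limits (rad/s): [2.22, 2.22, 2.79, 3.14, 3.14, 3.14].

## Interface

Orientations are given as [roll, pitch, yaw] about the fixed x, y, z axes, in that order (R = Rz(yaw) Ry(pitch) Rx(roll)).
In Python, from rig import r, cams, sign_off gives the robot as it stands.
- The arm moves only by the shell command python3 -m crank 'ROWS' [FORCE]. ROWS is JSON, a list of rows, each a list of 7 numbers: the shift along the tool's x, y, z in m, then the turn, a rotation vector about the tool's x, y, z in rad, then the closure, from 0 (fully open) to 1 (shut). In form: [[dx, dy, dz, ax, ay, az, gripper], ...]. A call has 1 to 5 rows; each row is the pose to reach, as a shift and turn from the pose commanded when the call began, along the tool's axes at that moment; what a row does not reach only later rows make up. A row lasts 1/10 s, in which the tool goes at most 50 mm and 8.59 degrees, less where a joint would pass 70% of its speed; a pose out of reach is approached as far as the arm can. A call with a gripper value outside its range is refused whole. The fingers move at their own pace and stop on an object; FORCE is the grip in N (left out, the last holds). Time passes only in rows, so rows that repeat a pose let the fingers close. It gives the time, the measured TCP pose, the force, the opening and the grip force at its end, in the units of the state.
- r.sense(): the state, without advancing time (a new reading comes with each control period).
- cams.grab_frame(name): name is "side" or "top" or "wrist"; returns a dict with "image" (420x560x3 uint8, red, green, blue), "fx", "fy", "cx", "cy" (pixels), "position" and "orientation" of the camera in the world. Camera axes: x right, y down, z forward; pixel columns grow to the right and rows downward; lengths in mm; the calibration is good to about 2 mm. A picture is of the moment at which its call begins. There is no depth.
- sign_off(): hands the job in; it is judged then, once.
The state is a dict: "clock": time; "qpos": joint angles; "qvel": joint speeds; "joint_efforts": joint torques, N m; "eef_pos": TCP position; "tcp_rot": TCP orientation; "contact_force": force on the tool from outside, world axes, zero at the start; "wrist_torque": the same for the moment, N m; "opening": opening from 0.0 (shut) to 1.0 (fully open); "grasp_force": force on a finger pad.
Only numpy, scipy, OpenCV 4.12 (cv2) and the standard library are available. Lean on these libraries where they do the work, as an engineer would, in place of code of your own. Each camera call takes 0.05 s, during which the arm holds its last target. There are 200 camera calls.

## Working session

There is one attempt and no reset: what is moved stays moved. The work goes in short steps, Python scripts to look and compute and a shell command to move; the robot and the scene stay as the last step left them, time stands still between calls to the robot, and variables do not carry over. Pictures are saved under pics/ and viewed, at most 10 in all, crops included, and the job is handed in when it is done.

```bash
ls; mkdir -p pics; python3 - <<'E'
from rig import r,cams
import cv2
s=r.sense();print(s, r.finger_overhang)
for n in("top","side"):
    f=cams.grab_frame(n);cv2.imwrite(f"pics/{n}0.png",f["image"][...,::-1])
    print(n,[f[k] for k in("fx","fy","cx","cy","position","orientation")])
E
```

```text
pics
{'clock': 0.0, 'qpos': array([-1.11336331e+00,  3.53659382e-01,  1.63415853e+00, -6.37178152e-06,
        1.15519334e+00, -2.39686708e-03]), 'qvel': array([-0.00046332, -0.0003238 , -0.0013109 , -0.0003809 ,  0.00106388,
       -0.00024546]), 'joint_efforts': array([-5.44982875e-03, -6.05265999e+01, -3.42072773e+01, -4.33687583e-04,
        9.29546775e-03, -1.00347532e-05]), 'eef_pos': array([ 277.16822039, -559.66527519,  249.54420955]), 'tcp_rot': array([-3.14017405e+00,  2.42552554e-06,  4.59832463e-01]), 'contact_force': array([ 1.13641681, -0.16649604, -0.60964557]), 'wrist_torque': array([ 0.01233874, -0.01762501, -0.03675832]), 'grasp_force': 0.0, 'opening': 1.0027862669816672} 19.0
top [396.6818073341747, 396.6818073341747, 285.25371186814704, 208.73950952403635, array([279.83290884, -34.93200088, 829.50806327]), array([-2.91722913e+00, -2.79035190e-04, -1.62365445e+00])]
side [398.78762512593795, 398.78762512593795, 280.5783187510456, 204.40440723969508, array([408.2936658 , 546.73784544, 798.45279418]), array([-2.42645459, -0.00493233, -3.04426359])]
```

View pics/top0.png

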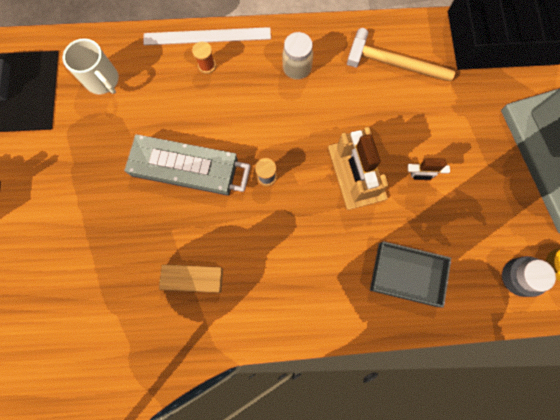

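View pics/side0.png

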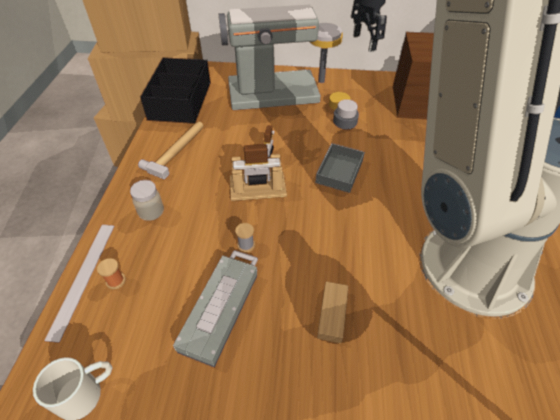

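The top view shows the jig from (128,160) to (240,180), with its bow on the right at (242,178). The spool is at (265,170), the rack at about (358,168) with the large roller's handle at (368,152), and the small look-alike at (430,168). Next I'll take an enlarged crop and jig contours.

```bash
cat > h.py <<'E'
import numpy as np,cv2
from scipy.spatial.transform import Rotation as Ro
from rig import r,cams
def cast(f,uv,z):
    "pixels -> world points on plane z"
    uv=np.atleast_2d(np.float64(uv)); R=Ro.from_euler('xyz',f["orientation"]).as_matrix()
    d=np.c_[(uv[:,0]-f["cx"])/f["fx"],(uv[:,1]-f["cy"])/f["fy"],np.ones(len(uv))]@R.T
    p=np.array(f["position"]); return p+d*((z-p[2])/d[:,2])[:,None]
def proj(f,P):
    R=Ro.from_euler('xyz',f["orientation"]).as_matrix(); c=(np.atleast_2d(P)-f["position"])@R
    return np.c_[f["fx"]*c[:,0]/c[:,2]+f["cx"],f["fy"]*c[:,1]/c[:,2]+f["cy"]]
E
python3 - <<'E'
from h import *
f=cams.grab_frame("top");im=f["image"];hsv=cv2.cvtColor(im,cv2.COLOR_RGB2HSV)
g=((hsv[...,1]<75)&(hsv[...,2]>70)).astype(np.uint8)
g[:,:110]=0;g[:120]=0;g[210:]=0;g[:,252:]=0
g=cv2.morphologyEx(g,cv2.MORPH_OPEN,np.ones((9,9),np.uint8))
c=max(cv2.findContours(g,0,2)[0],key=cv2.contourArea)[:,0]
w=cast(f,c,40)[:,:2].astype(np.float32);print("jig",cv2.minAreaRect(w))
m=((hsv[...,1]<60)&(hsv[...,2]>185)).astype(np.uint8);m[:,:135]=0;m[:140]=0;m[190:]=0;m[:,225:]=0
c=max(cv2.findContours(cv2.morphologyEx(m,cv2.MORPH_CLOSE,np.ones((5,5),np.uint8)),0,2)[0],key=cv2.contourArea)[:,0]
print("keys",cv2.minAreaRect(cast(f,c,44)[:,:2].astype(np.float32)))
t=cv2.resize(im[110:230,310:470],None,fx=5,fy=5,interpolation=2)
cv2.imwrite("pics/rackcrop.png",t[...,::-1])
E
```

```text
jig ((568.0406494140625, 169.7070770263672), (221.6123504638672, 90.54988861083984), 75.52242279052734)
keys ((584.9201049804688, 172.18795776367188), (190.6146240234375, 56.67375946044922), 75.7974853515625)
```

View pics/rackcrop.png

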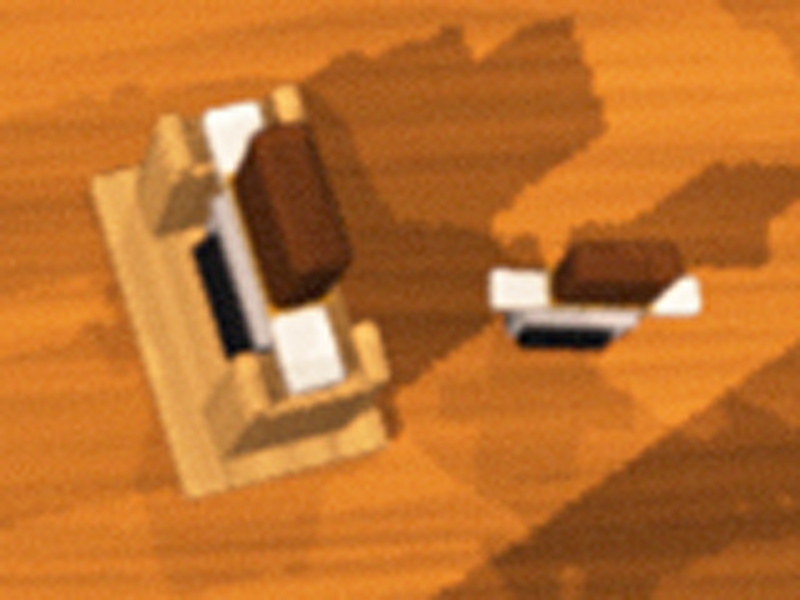

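The crop shows the bar's top face with corners near crop pixels (203,112), (260,103), (287,393) and (343,377). The handle stands between them, and the smaller look-alike is to the right. I'll compute the grip position and the move.

```bash
python3 - <<'E'
from h import *
f=cams.grab_frame("top")
c=np.array([[203,112],[260,103],[287,393],[343,377]])/5+[310,110]
w=cast(f,c-.4,93)[:,:2];ctr=w.mean(0);d=(w[2]+w[3]-w[0]-w[1])/2
print(w,ctr,np.linalg.norm(d),"bar dir deg",np.degrees(np.arctan2(-d[1],-d[0])))
b=np.array([[93,180],[190,495],[387,440]])/5+[310,110]
print("base",cast(f,b,10)[:,:2])
s=r.sense();R=Ro.from_euler('xyz',s["tcp_rot"]).as_matrix();print(R.round(3),s["eef_pos"])
print("tool shift to above grip z=230",R.T@(np.r_[ctr,230]-s["eef_pos"]))
E
```

```text
[[ 597.44617089 -181.52571499]
 [ 600.08749131 -204.57779073]
 [ 479.8953608  -203.49183704]
 [ 485.14347096 -225.72165036]] [ 540.64312349 -203.82924828] 118.22892698532837 bar dir deg 10.504672546245013
base [[ 602.8245203  -147.67698843]
 [ 458.99509438 -177.77263199]
 [ 478.53842648 -263.790335  ]]
[[ 0.896  0.444 -0.   ]
 [ 0.444 -0.896  0.001]
 [-0.    -0.001 -1.   ]] [ 277.21333475 -559.86479905  249.84838544]
tool shift to above grip z=230 [ 394.06275049 -202.1504124    20.0071201 ]
```

```bash
python3 -m crank '[[0.04,-0.02,0,0,0,0.05,0],[0.08,-0.041,0,0,0,0.1,0],[0.12,-0.062,0,0,0,0.15,0],[0.16,-0.082,0,0,0,0.2,0],[0.2,-0.103,0,0,0,0.263,0]]' 40; python3 -m crank '[[0.03,-0.029,0,0,0,0,0],[0.065,-0.06,0,0,0,0,0],[0.1,-0.089,0,0,0,0,0],[0.13,-0.115,0,0,0,0,0],[0.161,-0.146,0,0,0,0,0]]'; python3 -m crank '[[0.161,-0.146,0,0,0,0,0]]' ; python3 - <<'E'
from h import *
f=cams.grab_frame("wrist");cv2.imwrite("pics/w1.png",f["image"][...,::-1])
s=r.sense();print(s["eef_pos"],s["tcp_rot"],f["position"],f["orientation"])
E
```

```text
clock: 0.7
eef_pos: [411.6, -377.6, 250.3]
tcp_rot: [3.142, -0.0, 0.194]
contact_force: [0.8, -1.1, 0.3]
opening: 1.0
grasp_force: 0.0
clock: 1.2
eef_pos: [541.1, -203.0, 250.3]
tcp_rot: [3.141, -0.0, 0.197]
contact_force: [0.2, -0.2, 0.3]
opening: 1.001
grasp_force: 0.0
clock: 1.3
eef_pos: [570.4, -162.9, 250.2]
tcp_rot: [3.141, 0.0, 0.196]
contact_force: [0.7, -0.4, 0.2]
opening: 1.0
grasp_force: 0.0
[ 574.68920897 -157.21298625  250.41087403] [-3.1392948  -0.00356606  0.19817001] [ 653.34732527 -146.80246197  374.45456724] [ 2.80885270e+00  7.48836258e-04 -1.37526956e+00]
```

View pics/w1.png

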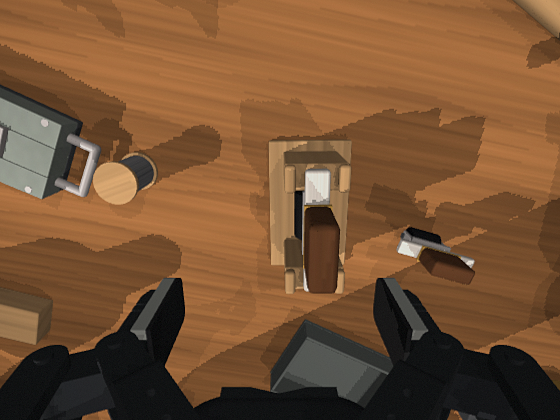

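The wrist view shows the roller square to the tool: bar end at columns 305–329 and rows 169–203, handle at columns 303–340 and rows 206–294. The bow and spool are at upper left and the decoy is to the right.

```bash
python3 - <<'E'
from h import *
f=cams.grab_frame("wrist");im=f["image"];hsv=cv2.cvtColor(im,cv2.COLOR_RGB2HSV)
print("bar corners",cast(f,[[305.5,169.5],[329,169.5],[305,202],[329,202]],93)[:,:2].round(1))
br=((hsv[...,2]<110)&(hsv[...,1]>110)).astype(np.uint8);br[:200]=0;br[298:]=0;br[:,:298]=0;br[:,345:]=0
br=cv2.morphologyEx(br,cv2.MORPH_OPEN,np.ones((3,3),np.uint8))
for v in range(212,296,8):
    u=np.flatnonzero(br[v]); print(v,u.min() if len(u) else 0,u.max() if len(u) else 0, cast(f,[[u.min(),v],[u.max()+1,v]],145)[:,:2].round(1).tolist() if len(u) else 0)
s=r.sense();print(s["eef_pos"],s["tcp_rot"])
print("bar in tool-aligned z=93 base edges",cast(f,[[270,141],[271,264],[351,141]],10)[:,:2].round(1))
t=cv2.resize(im[150:310,250:370],None,fx=3.7,fy=3.7);cv2.imwrite("pics/w1c.png",t[...,::-1])
E
```

```text
bar corners [[ 604.1 -174.5]
 [ 608.  -194.1]
 [ 575.7 -180.5]
 [ 579.8 -201.2]]
212 315 333 [[584.7, -182.0], [587.4, -195.6]]
220 310 338 [[578.0, -179.9], [582.1, -200.7]]
228 310 342 [[571.8, -181.3], [576.6, -205.2]]
236 310 344 [[565.6, -182.8], [570.7, -208.3]]
244 298 344 [[557.5, -175.4], [564.4, -210.0]]
252 298 344 [[551.0, -176.8], [558.0, -211.7]]
260 298 344 [[544.4, -178.3], [551.5, -213.4]]
268 298 344 [[537.7, -179.7], [544.9, -215.2]]
276 311 344 [[532.9, -191.1], [538.1, -217.0]]
284 312 342 [[526.1, -193.5], [530.9, -217.3]]
292 314 342 [[519.4, -196.7], [523.9, -219.2]]
[ 572.85098505 -159.77435769  250.21243104] [-3.14052992e+00 -1.76464622e-03  2.00835320e-01]
bar in tool-aligned z=93 base edges [[ 611.2 -139.9]
 [ 466.4 -168.8]
 [ 628.4 -225.2]]
```

View pics/w1c.png

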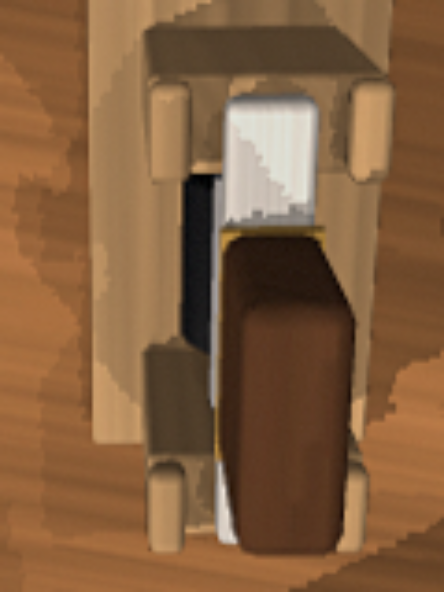

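```bash
python3 -m crank '[[-0.015,0.015,0,0,0,0,0],[-0.03,0.03,0.01,0,0,0,0],[-0.039,0.037,0.02,0,0,0,0],[-0.039,0.037,0.03,0,0,0,0],[-0.039,0.037,0.03,0,0,0,0]]' >/dev/null; python3 -m crank '[[0,0,0,0,0,0,0],[0,0,0,0,0,0,0]]' ; python3 - <<'E'
from h import *
P=[]
for i in range(4):
    f=cams.grab_frame("wrist");s=r.sense();P.append(np.r_[s["eef_pos"],s["tcp_rot"]]);print(P[-1].round(3))
im=f["image"];cv2.imwrite("pics/w2.png",im[...,::-1])
E
```

```text
clock: 2.1
eef_pos: [539.5, -207.8, 220.6]
tcp_rot: [3.141, -0.001, 0.197]
contact_force: [0.4, -0.3, -0.1]
opening: 1.004
grasp_force: 0.0
[ 5.39529e+02 -2.07821e+02  2.20680e+02  3.14100e+00 -1.00000e-03
  1.97000e-01]
[ 5.39484e+02 -2.07853e+02  2.20714e+02  3.14100e+00 -1.00000e-03
  1.97000e-01]
[ 5.39390e+02 -2.07881e+02  2.20664e+02  3.14100e+00 -1.00000e-03
  1.97000e-01]
[ 5.39330e+02 -2.07915e+02  2.20619e+02  3.14100e+00 -1.00000e-03
  1.97000e-01]
```

View pics/w2.png

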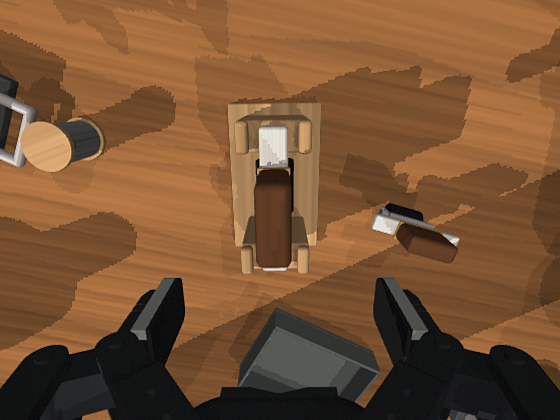

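The gripper is now almost over the handle, whose top face spans columns 257–292 and rows 180–268. The bar's ends are at rows 126 and 270, and the finger midline is at column 279.5.

```bash
python3 - <<'E'
from h import *
f=cams.grab_frame("wrist");s=r.sense()
T=Ro.from_euler('xyz',s["tcp_rot"]).as_matrix()
for n,uv,z in(("top L/R",[[256.5,225],[292.5,225]],145),("bar ends",[[273,126],[275,270.5]],93),("bar edges",[[258.5,150],[287.5,150]],93)):
    w=cast(f,uv,z); print(n,w[:,:2].round(1).tolist(),"mid in tool:",((w.mean(0)-s["eef_pos"])@T).round(1))
E
```

```text
top L/R [[542.6, -193.0], [547.1, -215.6]] mid in tool: [ 6.2 -2.5 75.6]
bar ends [[600.9, -191.6], [484.2, -215.9]] mid in tool: [  4.   -3.5 127.6]
bar edges [[581.6, -184.3], [585.8, -205.6]] mid in tool: [ 46.1  -4.1 127.6]
```

```bash
python3 -m crank '[[0.004,-0.003,0.02,0,0,0,0],[0.004,-0.003,0.045,0,0,0,0],[0.004,-0.003,0.07,0,0,0,0],[0.004,-0.003,0.09,0,0,0,0],[0.004,-0.003,0.099,0,0,0,0]]' 50; python3 -m crank '[[0,0,0,0,0,0,0],[0,0,0,0,0,0,0.5],[0,0,0,0,0,0,0.5],[0,0,0,0,0,0,1],[0,0,0,0,0,0,1]]' 50;python3 -m crank '[[0,0,0,0,0,0,1],[0,0,0,0,0,0,1],[0,0,0,0,0,0,1],[0,0,0,0,0,0,1],[0,0,0,0,0,0,1]]'
```

```text
clock: 2.85
eef_pos: [541.4, -203.9, 119.6]
tcp_rot: [-3.14, 0.002, 0.197]
contact_force: [-0.3, 0.5, 1.1]
opening: 0.999
grasp_force: 0.0
clock: 3.35
eef_pos: [542.7, -204.5, 122.0]
tcp_rot: [3.141, -0.001, 0.197]
contact_force: [0.9, -0.5, -0.2]
opening: 0.331
grasp_force: 0.0
clock: 3.85
eef_pos: [542.6, -204.3, 122.0]
tcp_rot: [3.141, -0.001, 0.197]
contact_force: [-0.8, 1.3, 6.1]
opening: 0.276
grasp_force: 50.3
```

```bash
python3 -m crank '[[0,0,-0.01,0,0,0,1],[0,0,-0.03,0,0,0,1],[0,0,-0.055,0,0,0,1],[0,0,-0.085,0,0,0,1],[0,0,-0.11,0,0,0,1]]'; python3 -m crank '[[0.004,-0.02,0,0,0,0,1],[0.01,-0.05,0,0,0,0.08,1],[0.018,-0.085,0,0,0,0.16,1],[0.026,-0.12,0,0,0,0.24,1],[0.034,-0.155,0,0,0,0.3,1]]'; python3 - <<'E'
from h import *
for i in range(6): f=cams.grab_frame("wrist")
s=r.sense();print(s["eef_pos"],s["tcp_rot"],s["contact_force"],s["grasp_force"],s["opening"])
cv2.imwrite("pics/w3.png",f["image"][...,::-1])
E
```

```text
clock: 4.35
eef_pos: [542.0, -204.4, 232.7]
tcp_rot: [-3.142, 0.0, 0.197]
contact_force: [0.7, -1.2, -5.0]
opening: 0.276
grasp_force: 49.4
clock: 4.85
eef_pos: [544.7, -44.5, 231.4]
tcp_rot: [3.141, 0.001, -0.107]
contact_force: [-0.1, 0.7, -4.5]
opening: 0.273
grasp_force: 49.6
[545.16820529 -46.28850257 231.30243699] [ 3.14117017e+00  2.85618645e-04 -1.02842202e-01] [-0.27408478 -0.58005388 -4.85910734] 50.62954545021057 0.27230627063532964
```

View pics/w3.png

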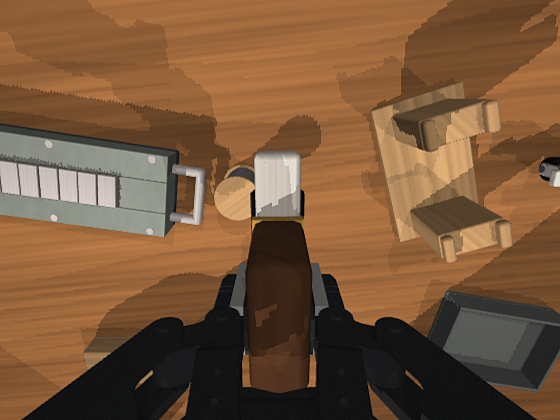

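The roller hangs square in the grip. The jig's bow-end top corners are near (176,151) and (166,236), and the key row ends near column 118 at rows 177–207. I'll fit the jig edges numerically.

```bash
python3 - <<'E'
from h import *
f=cams.grab_frame("wrist");im=f["image"];hsv=cv2.cvtColor(im,cv2.COLOR_RGB2HSV).astype(int);s=r.sense()
g=((hsv[...,1]<70)&(hsv[...,2]>90)).astype(np.uint8)
U=np.arange(10,160,6);a=[];b=[]
for u in U:
    v=np.flatnonzero(g[110:245,u])+110; a.append(v.min());b.append(v.max()+1)
print(list(zip(U,a,b)))
A=cast(f,np.c_[U,a],40)[:,:2];B=cast(f,np.c_[U,b],40)[:,:2]
for E in(A,B):
    vx,vy,x,y=cv2.fitLine(E.astype(np.float32),cv2.DIST_HUBER,0,.1,.01).ravel();print("line deg",np.degrees(np.arctan2(vy,vx))%180,x,y)
ang=np.radians(75.5);n=np.array([-np.sin(ang),np.cos(ang)])
print("lat far,near",np.median(A@n),np.median(B@n))
e=cast(f,[[176,152],[166,236]],40)[:,:2];print("end",e,e.mean(0))
k=cast(f,[[119,177],[117,207]],44)[:,:2];print("keyend",k,k.mean(0))
m=((hsv[...,1]<40)&(hsv[...,2]>190))
row=im[192,60:200].astype(int).sum(1)//3;print(row)
E
```

```text
[(np.int64(10), np.int64(134), np.int64(216)), (np.int64(16), np.int64(134), np.int64(217)), (np.int64(22), np.int64(135), np.int64(218)), (np.int64(28), np.int64(136), np.int64(219)), (np.int64(34), np.int64(137), np.int64(220)), (np.int64(40), np.int64(138), np.int64(220)), (np.int64(46), np.int64(139), np.int64(221)), (np.int64(52), np.int64(140), np.int64(222)), (np.int64(58), np.int64(141), np.int64(223)), (np.int64(64), np.int64(142), np.int64(224)), (np.int64(70), np.int64(142), np.int64(225)), (np.int64(76), np.int64(143), np.int64(225)), (np.int64(82), np.int64(144), np.int64(226)), (np.int64(88), np.int64(145), np.int64(227)), (np.int64(94), np.int64(146), np.int64(228)), (np.int64(100), np.int64(147), np.int64(229)), (np.int64(106), np.int64(148), np.int64(230)), (np.int64(112), np.int64(149), np.int64(230)), (np.int64(118), np.int64(150), np.int64(231)), (np.int64(124), np.int64(150), np.int64(232)), (np.int64(130), np.int64(151), np.int64(233)), (np.int64(136), np.int64(152), np.int64(234)), (np.int64(142), np.int64(153), np.int64(234)), (np.int64(148), np.int64(154), np
[... 239 characters left out ...]
9294889]] [547.60206083  59.88953324]
keyend [[572.04711006 103.57615762]
 [542.81835076 113.30231628]] [557.43273041 108.43923695]
[198 203 200 197 201 202 196 199 201 200 198 201 201 204 197 203 169  70
 189 202 201 199 198 204 196 197 200 201 199 199 201 201 198 193 213 142
  59 105 199 202 199 196 201 199 194 199 199 196 198 198 198 199 195 204
 165  80  66  69  50 159 159 153 152 151 151 152 151 151 152 153 149 152
 148 149 148 148 147 147 148 147 148 147 147 146 145 147 146 147 148 149
 149 149 148 146 145 143 143 144 144 146 145 147 147 146 152 127  60  51
  57  55  55  53  54  60  40  30  39  79  78  78  78  77  78  79  81  67
  65  65  65  66  66  67  66  56 125 185 199 210 194 180]
```

```bash
python3 - <<'E'
from h import *
f=cams.grab_frame("wrist");s=r.sense()
a=np.radians(75.46);t=np.array([np.cos(a),np.sin(a)]);n=np.array([-t[1],t[0]])
w=cast(f,[[165.5,192],[118.8,192]],40)[:,:2];q=w@t;print(q,q[1]-q[0])
s0=(q[0]+110+q[1]+63)/2   # jig origin along t
lat=-511.34
for x in(-92,0,92):print(x,t*(s0+x)+n*lat)
L=np.r_[t*(s0-92)+n*lat,231.3];T=Ro.from_euler('xyz',s["tcp_rot"]).as_matrix()
print("tool shift",(L-s["eef_pos"])@T,"turn",s["tcp_rot"][2]-(a-np.pi/2),s["eef_pos"],s["tcp_rot"])
E
```

```text
[200.542835  245.7337986] 45.19096359328594
-92 [549.60248238  82.29303676]
0 [572.69961944 171.34651654]
92 [595.79675649 260.39999631]
tool shift [-9.04136561e+00 -1.28691759e+02 -6.32913321e-02] turn 0.14977847766190266 [545.23614012 -46.64203648 231.26638672] [ 3.14134850e+00  1.92727277e-04 -1.03992396e-01]
```

```bash
python3 -m crank '[[-0.002,-0.025,0,0,0,0.03,1],[-0.004,-0.06,0,0,0,0.07,1],[-0.007,-0.095,0,0,0,0.11,1],[-0.009,-0.12,0,0,0,0.15,1],[-0.009,-0.1287,0,0,0,0.15,1]]'; python3 -m crank '[[0,0,0,0,0,0,1],[0,0,0.025,0,0,0,1],[0,0,0.055,0,0,0,1],[0,0,0.075,0,0,0,1],[0,0,0.08,0,0,0,1]]';python3 -m crank '[[0,0,0,0,0,0,1],[0,0,0,0,0,0,1],[0,0,0,0,0,0,1]]'; python3 - <<'E'
from h import *
f=cams.grab_frame("side");print(r.sense()["eef_pos"])
t=cv2.resize(f["image"][190:370,150:300],None,fx=3.3,fy=3.3);cv2.imwrite("pics/s1.png",t[...,::-1])
E
```

```text
clock: 5.75
eef_pos: [549.8, 84.4, 231.3]
tcp_rot: [-3.141, 0.0, -0.254]
contact_force: [-0.4, 0.1, -5.2]
opening: 0.271
grasp_force: 51.2
clock: 6.25
eef_pos: [548.2, 81.4, 149.0]
tcp_rot: [3.14, 0.004, -0.254]
contact_force: [0.0, -0.1, -5.4]
opening: 0.272
grasp_force: 51.1
clock: 6.55
eef_pos: [550.6, 83.0, 152.6]
tcp_rot: [-3.141, -0.002, -0.253]
contact_force: [-1.1, 0.4, -4.9]
opening: 0.276
grasp_force: 51.1
[550.43636052  83.12658391 152.47549337]
```

View pics/s1.png

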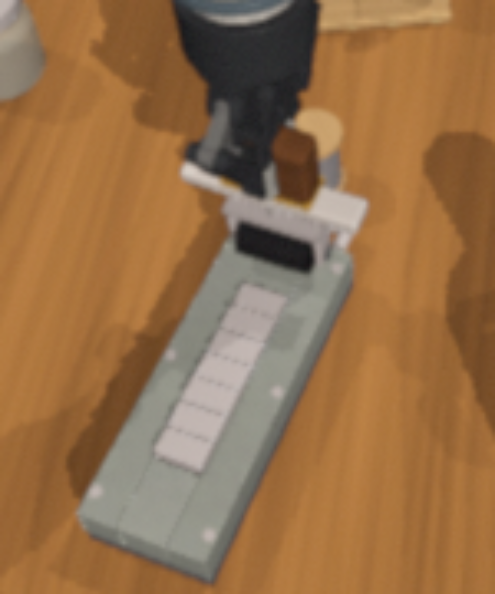

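The roller hangs square over the bare land, ahead of key 1. Next I'll lower it slowly and watch the force.

```bash
for i in 1; do python3 -m crank '[[0,0,0.001,0,0,0,1],[0,0,0.002,0,0,0,1],[0,0,0.003,0,0,0,1],[0,0,0.004,0,0,0,1],[0,0,0.004,0,0,0,1]]';python3 -m crank '[[0,0,0.001,0,0,0,1],[0,0,0.001,0,0,0,1]]';python3 -m crank '[[0,0,0.001,0,0,0,1],[0,0,0.001,0,0,0,1]]';python3 -m crank '[[0,0,0.001,0,0,0,1],[0,0,0.001,0,0,0,1]]';python3 -m crank '[[0,0,0.001,0,0,0,1],[0,0,0.001,0,0,0,1]]'; python3 -m crank '[[0,0,0.001,0,0,0,1],[0,0,0.001,0,0,0,1]]'; done | grep -E "eef|contact"
```

```text
eef_pos: [549.5, 83.2, 147.1]
contact_force: [0.4, -0.1, -5.4]
eef_pos: [549.8, 83.3, 146.6]
contact_force: [-1.6, 0.1, 0.9]
eef_pos: [549.8, 83.3, 145.5]
contact_force: [-1.6, -0.1, 0.9]
eef_pos: [549.7, 83.2, 144.3]
contact_force: [-2.4, 0.8, 1.8]
eef_pos: [549.7, 83.2, 143.3]
contact_force: [-0.9, 0.1, 2.5]
eef_pos: [549.7, 83.2, 142.3]
contact_force: [-1.4, 1.2, 3.1]
```

```bash
(python3 -m crank '[[0,-0.002,0,0,0,0,1],[0,-0.006,0,0,0,0,1],[0,-0.011,0,0,0,0,1],[0,-0.017,0,0,0,0,1],[0,-0.023,0,0,0,0,1]]';python3 -m crank '[[0,-0.006,0,0,0,0,1],[0,-0.012,0,0,0,0,1],[0,-0.018,0,0,0,0,1],[0,-0.024,0,0,0,0,1],[0,-0.03,0,0,0,0,1]]') | grep -E "eef|rot|contact"
```

```text
eef_pos: [555.5, 105.8, 142.2]
tcp_rot: [3.141, 0.0, -0.253]
contact_force: [-2.2, -1.3, 2.7]
eef_pos: [563.1, 135.2, 142.3]
tcp_rot: [-3.141, 0.0, -0.253]
contact_force: [-1.2, -2.4, 3.5]
```

```bash
(python3 -m crank '[[0,-0.006,0,0,0,0,1],[0,-0.012,0,0,0,0,1],[0,-0.018,0,0,0,0,1],[0,-0.024,0,0,0,0,1],[0,-0.03,0,0,0,0,1]]';python3 -m crank '[[0,-0.006,0,0,0,0,1],[0,-0.012,0,0,0,0,1],[0,-0.018,0,0,0,0,1],[0,-0.024,0,0,0,0,1],[0,-0.03,0,0,0,0,1]]';python3 -m crank '[[0,-0.006,0,0,0,0,1],[0,-0.012,0,0,0,0,1],[0,-0.018,0,0,0,0,1],[0,-0.024,0,0,0,0,1],[0,-0.03,0,0,0,0,1]]';python3 -m crank '[[0,-0.006,0,0,0,0,1],[0,-0.012,0,0,0,0,1],[0,-0.018,0,0,0,0,1],[0,-0.024,0,0,0,0,1],[0,-0.03,0,0,0,0,1]]';python3 -m crank '[[0,-0.005,0,0,0,0,1],[0,-0.008,0,0,0,0,1],[0,-0.01,0,0,0,0,1],[0,-0.01,0,0,0,0,1]]') | grep -E "eef|contact"
```

```text
eef_pos: [570.6, 164.1, 142.3]
contact_force: [-3.1, 0.0, 3.1]
eef_pos: [578.0, 192.9, 142.2]
contact_force: [-2.4, -0.4, 3.6]
eef_pos: [585.7, 222.4, 142.3]
contact_force: [-1.6, -0.1, 3.6]
eef_pos: [593.0, 251.2, 142.2]
contact_force: [-2.0, -0.2, 3.1]
eef_pos: [595.5, 260.6, 142.3]
contact_force: [-2.5, 1.0, 3.5]
```

```bash
python3 -m crank '[[0,0,-0.005,0,0,0,1],[0,0,-0.02,0,0,0,1],[0,0,-0.045,0,0,0,1],[0,0,-0.075,0,0,0,1],[0,0,-0.09,0,0,0,1]]'; python3 -m crank '[[0,0.02,0,0,0,0,1],[0,0.05,0,0,0,0,1],[0,0.09,0,0,0,0,1],[0,0.13,0,0,0,0,1],[0,0.17,0,0,0,0,1]]' ; python3 -m crank '[[0,0.04,0,0,0,0,1],[0,0.08,0,0,0,0,1],[0,0.12,0,0,0,0,1],[0,0.135,0,0,0,0,1],[0,0.14,0,0,0,0,1]]'; python3 - <<'E'
from h import *
f=cams.grab_frame("side");s=r.sense();print(s["eef_pos"],s["tcp_rot"])
a=f["image"][250:365,170:265];f=cams.grab_frame("top");b=f["image"][130:200,120:250]
cv2.imwrite("pics/k.png",np.hstack([cv2.resize(a,None,fx=4.3,fy=4.3,interpolation=2),cv2.resize(b,(380,494)[:2],interpolation=2)])[...,::-1])
E
```

```text
clock: 12.0
eef_pos: [596.5, 260.4, 235.4]
tcp_rot: [-3.14, -0.003, -0.253]
contact_force: [-0.1, 0.4, -4.3]
opening: 0.271
grasp_force: 51.3
clock: 12.5
eef_pos: [551.3, 93.6, 231.4]
tcp_rot: [3.14, 0.001, -0.253]
contact_force: [1.5, -0.0, -5.0]
opening: 0.274
grasp_force: 51.3
clock: 13.0
eef_pos: [516.5, -41.6, 231.7]
tcp_rot: [3.141, 0.001, -0.256]
contact_force: [0.4, 0.4, -4.6]
opening: 0.276
grasp_force: 51.2
[516.90851642 -41.13632816 231.85524471] [ 3.14119975e+00  8.81745476e-04 -2.55084213e-01]
```

View pics/k.png

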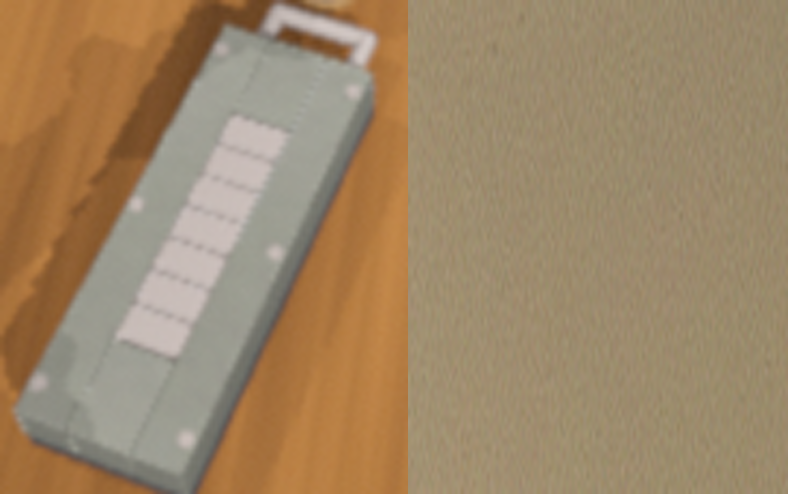

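In the side crop all seven keys look flush with the frame, with no raised edges. The top view is blocked by the arm. The roller now goes back to the rack.

```bash
python3 -m crank '[[0.013,0.03,0,0,0,-0.1,1],[0.028,0.065,0,0,0,-0.2,1],[0.044,0.1,0,0,0,-0.3,1],[0.058,0.135,0,0,0,-0.4,1],[0.066,0.151,0,0,0,-0.451,1]]'; python3 -m crank '[[0,0,0,0,0,0,1],[0,0,0.02,0,0,0,1],[0,0,0.045,0,0,0,1],[0,0,0.06,0,0,0,1],[0,0,0.065,0,0,0,1]]';python3 -m crank '[[0,0,0,0,0,0,1],[0,0,0,0,0,0,1],[0,0,0,0,0,0,1],[0,0,0,0,0,0,1]]'; python3 - <<'E'
from h import *
s=r.sense();T=Ro.from_euler('xyz',s["tcp_rot"]).as_matrix();print((np.array([542.6,-204.3,122])-s["eef_pos"])@T,s["tcp_rot"])
E
```

```text
clock: 13.6
eef_pos: [544.8, -204.0, 232.0]
tcp_rot: [3.141, -0.0, 0.202]
contact_force: [0.0, -0.1, -4.1]
opening: 0.268
grasp_force: 51.9
clock: 14.1
eef_pos: [543.1, -200.8, 165.3]
tcp_rot: [-3.14, 0.003, 0.199]
contact_force: [-0.2, 0.1, -4.4]
opening: 0.277
grasp_force: 51.6
clock: 14.5
eef_pos: [544.4, -202.6, 168.2]
tcp_rot: [3.141, -0.001, 0.198]
contact_force: [-0.1, -0.8, -5.0]
opening: 0.275
grasp_force: 51.6
[-2.16396648  1.31382011 46.15984713] [ 3.14086971e+00 -1.27141563e-03  1.97720037e-01]
```

```bash
(python3 -m crank '[[-0.002,0.0013,0.005,0,0,0,1],[-0.002,0.0013,0.015,0,0,0,1],[-0.002,0.0013,0.028,0,0,0,1],[-0.002,0.0013,0.037,0,0,0,1],[-0.002,0.0013,0.041,0,0,0,1]]'; python3 -m crank '[[0,0,0.001,0,0,0,1],[0,0,0.002,0,0,0,1],[0,0,0.003,0,0,0,1],[0,0,0.0035,0,0,0,1],[0,0,0.0035,0,0,0,1]]'; python3 -m crank '[[0,0,0.0007,0,0,0,1],[0,0,0.0012,0,0,0,1],[0,0,0.0012,0,0,0,1],[0,0,0.0012,0,0,0,1]]')|grep -E "eef|rot|contact"
```

```text
eef_pos: [541.3, -203.8, 124.4]
tcp_rot: [-3.14, 0.002, 0.198]
contact_force: [0.8, 0.1, -4.3]
eef_pos: [542.3, -204.1, 123.0]
tcp_rot: [3.141, -0.0, 0.198]
contact_force: [-0.1, -0.6, -3.9]
eef_pos: [542.3, -204.2, 122.0]
tcp_rot: [3.141, -0.0, 0.198]
contact_force: [-3.3, 1.0, 3.4]
```

```bash
(python3 -m crank '[[0,0,0,0,0,0,0.65],[0,0,0,0,0,0,0.6],[0,0,0,0,0,0,0.4],[0,0,0,0,0,0,0],[0,0,0,0,0,0,0]]' 20;python3 -m crank '[[0,0,0,0,0,0,0],[0,0,0,0,0,0,0],[0,0,0,0,0,0,0]]'; python3 -m crank '[[0,0,-0.005,0,0,0,0],[0,0,-0.02,0,0,0,0],[0,0,-0.045,0,0,0,0],[0,0,-0.075,0,0,0,0],[0,0,-0.1,0,0,0,0]]';python3 -m crank '[[0,0,0,0,0,0,0],[0,0,0,0,0,0,0],[0,0,0,0,0,0,0]]' )|grep -E "eef|open|contact"; python3 - <<'E'
from h import *
f=cams.grab_frame("wrist");cv2.imwrite("pics/w5.png",f["image"][...,::-1])
E
```

```text
eef_pos: [542.3, -204.2, 121.6]
contact_force: [-0.0, 0.6, 0.6]
opening: 0.894
eef_pos: [542.2, -204.1, 121.6]
contact_force: [0.2, -0.2, -0.2]
opening: 1.006
eef_pos: [542.5, -204.3, 224.4]
contact_force: [0.0, -0.5, -0.2]
opening: 0.999
eef_pos: [541.7, -203.9, 221.2]
contact_force: [0.4, -0.7, 0.1]
opening: 0.999
```

View pics/w5.png

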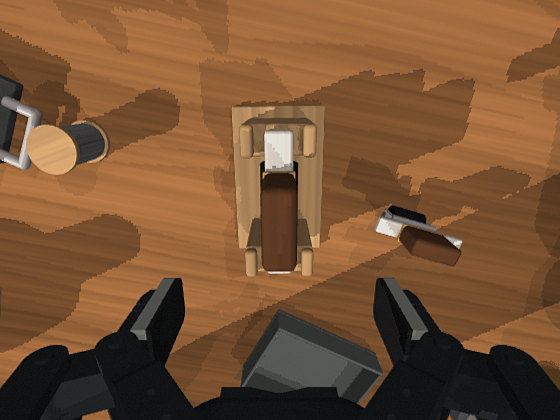

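The roller hangs centred on the rack between the lips, with its bar at columns 265–292, as before. The spool and the look-alike haven't moved.

```bash
python3 -c "
from rig import sign_off
print(sign_off())"
```

```text
the job is handed in; nothing more can be done
None
```

The job is handed in: one sweep from the bow end with the spring pressed in about 5 mm, all seven keys looking flush in the side camera (checked by eye only), and the roller back on its rack and released, at about 17 s of the 61 s allowed.

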